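Stop the pump rotor under the ring lamp and roll it home

ROBOT

A 7-joint arm with a two-finger parallel gripper is mounted at the origin on the work surface. World frame = base frame: x ahead of the robot, y to its left, z up, the work surface at z = 0. Lengths are in m, angles in rad, forces in N, time in s.
With the tool pointing down it reaches from about 0.4 to 0.85 m from the base axis. Payload 4.4 kg.
Tool frame: the origin (TCP) lies at the centre of the arm's flange, where the gripper is bolted on; the fingertips stand 199 mm ahead of it and the grasp point (between the pads) lies 180 mm ahead of it; z points along the fingers, y is the line along which they close (so a half turn about z gives the same grasp; the last joint's range is limited). The gripper opens to 94 mm and grips with 3 to 60 N. Pads are 16 mm wide; open, the fingers measure 119 mm over their backs; the gripper's body (75 mm by 177 mm) begins 78 mm behind the grasp point.
Start: joints at [1.266, 0.628, 0.038, 1.517, -0.027, 0.996, -0.02], TCP at [0.154, -0.632, 0.405] pointing down, gripper open.
Joint ranges: [-3.06, 3.06], [-0.37, 2.12], [-1.25, 1.32], [0.18, 2.47], [-1.1, 4.24], [0.23, 1.98], [-2.94, 2.94]. Speed limits (rad/s): [2.57, 2.57, 3.14, 3.14, 3.14, 3.14, 3.14].

INTERFACE

Orientations are given as a unit quaternion [w, x, y, z].
In Python, from cell import * gives the robot as it stands.
- The arm moves only by the tool jog_arm, never from a script. Its argument "increments" is text: rows parted by semicolons, each of 6 numbers parted by spaces: the shift along the tool's x, y, z in mm, then the turn, a rotation vector about the tool's x, y, z in rad. A call has 1 to 5 rows; each row is the pose to reach, as a shift and turn from the pose commanded when the call began, along the tool's axes at that moment; what a row does not reach only later rows make up. A row lasts 1/12 s, in which the tool goes at most 41.7 mm and 7.16 degrees, less where a joint would pass 70% of its speed; a pose out of reach is approached as far as the arm can. A call with a gripper value outside its range is refused whole. "claw" is the opening, from 0 (shut) to 1 (fully open), set as the call begins (left out, the last holds). The fingers move at their own pace and stop on an object; "newtons" is the grip in N (left out, the last holds). Time passes only in rows, so rows that repeat a pose let the fingers close. It gives the time, the measured TCP pose, the force, the opening and the grip force at its end, in the units of the state.
- get_obs(): the state, without advancing time (a new reading comes with each control period).
- get_image(name): name is "scene" or "top" or "wrist"; returns a dict with "image" (400x640x3 uint8, red, green, blue), "mtx" (3x3 intrinsics, pixels), "dist" ([k1, k2, p1, p2, k3] as OpenCV has them; the pictures are not rectified), "extrinsics" (4x4, takes a point from camera to world coordinates); the wrist camera has in their place "mount" (4x4, takes a point from camera to tool coordinates, whose origin is the TCP and whose axes are the flange's). Camera axes: x right, y up, looking along -z (the intrinsics and any distortion apply to the point x, -y, -z); pixel columns grow to the right and rows downward; lengths in m; the calibration is good to about 2 mm. A picture is of the moment at which its call begins: read the wrist's pose just before it. There is no depth.
- sign_off(): hands the job in; it is judged then, once.
The state is a dict: "clock": time; "joint_positions": joint angles; "joint_vel": joint speeds; "joint_torque": joint torques, N m; "ee_pos": TCP position; "tool_rot": TCP orientation; "force": force on the tool from outside, world axes, zero at the start; "moment": the same for the moment, N m; "gripper_width": finger opening in m; "grip_force": force on a finger pad.
Only numpy, scipy, OpenCV 4.12 (cv2) and the standard library are available. Lean on these libraries where they do the work, as an engineer would, in place of code of your own. Each camera call takes 0.05 s, during which the arm holds its last target. There are 200 camera calls.

TASK

Take the black knob and steer the grey pump rotor along the tilting cradle, by tilting alone and never touching the rotor: bring it to a standstill centred under the ring lamp and keep it there for at least four seconds, then let it roll gently back against the stop at the knob end, set the cradle down on its rest and let go. Roll the rotor slowly all the time (under 0.3 m/s, and under 0.15 m/s when it meets the knob-end stop) and do not let it run into the far stop.

Things in the scene. Friction and masses are not known exactly. Their poses are not given: they have to be found in the camera images.
- base: Grey-painted base plate, 250 x 500 x 12 mm, fixed to the table. Origin: centre of its underside; z up, y along the cradle towards the knob end, x parallel to the hinge axis. Two dark uprights at its middle (top 116 mm up) carry the hinge. The lamp post (on the +x side) and small loose bits stand on it beside the cradle.
- pivot (a point): Middle of the cradle's hinge axis, fixed, 100 mm above the base's origin. The hinge axis is the base's x.
- cradle (a joint): Cradle tilt, rad: 0 level, positive = knob end raised; -0.14 (lower rest, where it lies by its own weight at the start) to 0.14. About 1 kg, hinge damping 0.3 N m s/rad, no spring. Two steel rails along y, 12 mm wide, inner gap 52, 390 long, crowned: tops bow up evenly (1.5 m radius), highest at the middle, 8 mm above the hinge axis. End plates top 50 mm above the axis.
- knob (a point): Centre of the black ball knob, 34 mm in diameter, on a thin upright 10 mm stem beyond the end plate on the cradle: in the level cradle it lies 265 mm along the base's +y and 75 mm above the pivot, and it swings with the cradle about the hinge. Grasp it from above, at any yaw; it can turn between the finger pads.
- rotor: Grey drum, 84 mm across, 46 wide, hubs 60 across, 78 long overall, 0.4 kg; origin at its centre, x along its axle. Hubs roll on the rails, 5.1 m/s2 per rad of slope; drag about 0.012 rad of slope. Centre y from the pivot, slope y/1.53 towards the ends: accelerates along +y by 5.1*(y/1.53 - tilt), so balances, unstably, at tilt = y/1.53. Starts at y = +145 mm (knob-end stop); far stop -145.
- ring (a point): Centre of the white ring lamp, a level ring of 120 mm mean diameter and 12 mm bar, fixed 217 mm above the table over the rails, on an arm from a post on the base. The rotor, seen from above, must stand in the middle of it; it passes underneath with 20 mm or more to spare.
Things that resemble listed ones, but are neither listed nor needed, are in the scene too. Of the things like the rotor, leave any that is pink or yellow; of the rest the smaller one is meant.

How it is judged:
On the way:
1. the rotor stands still centred under the ring lamp, kept there for 4 s (horizontal distance between rotor and ring below 0.018 m and linear speed of rotor below 0.05 m/s), for 4 s.
At the end, for the whole second after the job is handed in: The rotor has stood within 18 mm of the ring's centre, seen from above, below 0.05 m/s for 4 s unbroken; now it rests (under 0.02 m/s) at the knob-end stop, 138 mm or more from the pivot along the base's y, and the cradle lies on its lower rest (tilt below -0.125 rad) (y of rotor in the frame of base above 0.138 m and height (world z) of rotor above 0.1 m and linear speed of rotor below 0.02 m/s and value of joint cradle below -0.125 rad); the robot touches nothing.
It fails at once if the rotor rolls faster than 0.35 m/s (linear speed of rotor above 0.35 m/s).
It fails at once if the rotor runs hard into the knob-end stop (over 0.2 m/s in the last 15 mm) (y of rotor in the frame of base above 0.132 m and linear speed of rotor above 0.2 m/s).
It fails at once if the rotor runs into the far stop (y of rotor in the frame of base below -0.137 m).
It fails at once if the rotor comes off the rails (height (world z) of rotor below 0.09 m).
It fails at once if the robot touches the rotor (contact force between any of the fingers, the arm and rotor above 0.3 N).
It also fails if it takes over 59 s, if anything falls off the work surface, if the arm or the gripper's body presses on something with over 40 N, if the wrist force passes 120 N, or if a joint passes its speed limit or range.

## Working session

There is one attempt and no reset: what is moved stays moved. The work goes in short steps, Python scripts to look and compute and a tool call to move; the robot and the scene stay as the last step left them, time stands still between calls to the robot, and variables do not carry over. Pictures are saved under pics/ and viewed, at most 10 in all, crops included, and the job is handed in when it is done.

Besides the shell and the picture viewer there is one more tool, called after ">>>" as a command line: name --argument value ..., lists and objects as JSON in quotes. jog_arm: Moves the arm, as the interface text tells. Its arguments: {"type":"object","properties":{"increments":{"type":"string"},"claw":{"type":"number"},"newtons":{"type":"number"}},"required":["increments"]}

```bash
ls; mkdir -p pics
python3 - <<'E'
from cell import *
import cv2,numpy as np
o=get_obs();print({k:np.round(v,3) for k,v in o.items()})
for n in("scene","top"):
    d=get_image(n);cv2.imwrite(f"pics/{n}0.png",d["image"][:,:,::-1]);print(n,d["mtx"],d["dist"],d["extrinsics"])
E
```

```text
pics
{'clock': np.float64(0.0), 'joint_positions': array([ 1.266,  0.629,  0.038,  1.518, -0.027,  0.996, -0.02 ]), 'joint_vel': array([-0.001, -0.001,  0.   , -0.002, -0.001,  0.001,  0.002]), 'joint_torque': array([ 0.0000e+00, -5.4971e+01,  1.1440e+00, -1.8663e+01, -5.2000e-02,
        2.4000e-02,  0.0000e+00]), 'ee_pos': array([ 0.154, -0.631,  0.404]), 'tool_rot': array([-0.001,  0.993,  0.119, -0.   ]), 'force': array([ 0.445, -0.69 , -0.578]), 'moment': array([0.004, 0.04 , 0.02 ]), 'grip_force': np.float64(0.0), 'gripper_width': np.float64(0.094)}
scene [[411.55397905   0.         325.65009993]
 [  0.         411.55397905 198.11410936]
 [  0.           0.           1.        ]] [-0.08765366  0.          0.          0.          0.        ] [[-0.07004409 -0.74563454  0.66266353  1.124442  ]
 [ 0.99749754 -0.05875741  0.039322    0.0820473 ]
 [ 0.00961655  0.66375952  0.74788423  0.79490454]
 [ 0.          0.          0.          1.        ]]
top [[515.94654177   0.         324.18607129]
 [  0.         515.94654177 192.99285837]
 [  0.           0.           1.        ]] [-0.06227228  0.          0.          0.          0.        ] [[ 4.21428539e-03  9.95624999e-01 -9.33439958e-02  4.56918143e-01]
 [-9.99990649e-01  4.28644285e-03  5.72545380e-04  7.51645701e-02]
 [ 9.70154197e-04  9.33407101e-02  9.95633753e-01  1.08945118e+00]
 [ 0.00000000e+00  0.00000000e+00  0.00000000e+00  1.00000000e+00]]
```

View pics/scene0.png

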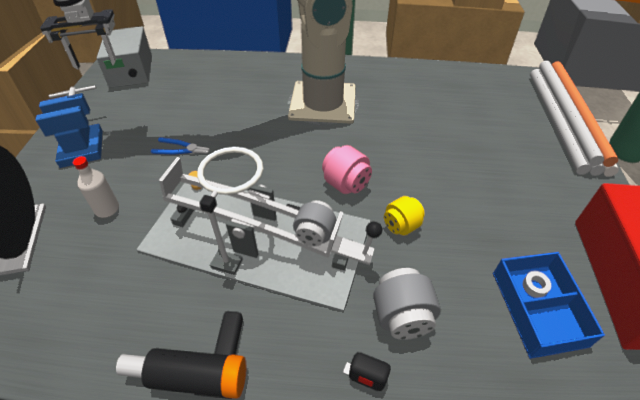

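View pics/top0.png

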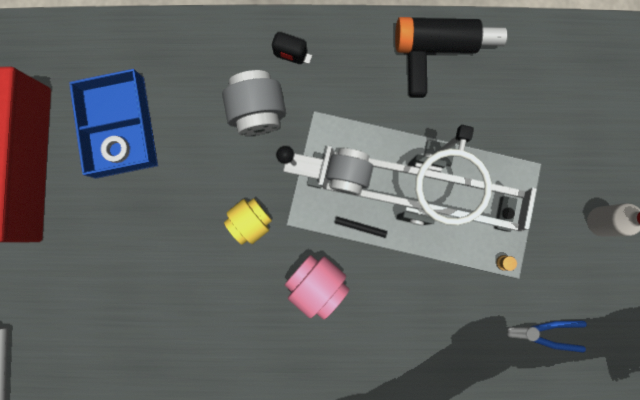

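The scene view shows the small grey rotor at about (315,222), the knob at (373,229) and the ring lamp at (230,170). In the top view the plate corners are near (314,112), (541,163), (519,278) and (287,225). The knob is at (285,155), the ring at (453,187) and the rotor at (348,171).

```bash
cat > h.py <<'E'
import cv2,numpy as np
F=np.diag([1,-1,-1.])
def cam(d):
    E=np.array(d["extrinsics"]);R=(E[:3,:3]@F).T;return np.array(d["mtx"]),np.array(d["dist"]),R,-R@E[:3,3]
def proj(d,P):
    K,D,R,t=cam(d);return cv2.projectPoints(np.float64(P).reshape(-1,1,3),cv2.Rodrigues(R)[0],t,K,D)[0][:,0]
def back(d,px,z):
    K,D,R,t=cam(d);n=cv2.undistortPoints(np.float64(px).reshape(-1,1,2),K,D)[:,0]
    r=np.c_[n,np.ones(len(n))]@R;C=-R.T@t;return C+r*((z-C[2])/r[:,2])[:,None]
E
python3 - <<'E'
from cell import *
from h import *
from scipy.optimize import least_squares
T=get_image("top");S=get_image("scene")
c=np.float32([[314,112],[541,163],[519,278],[287,225]])
g=cv2.cvtColor(T["image"],cv2.COLOR_RGB2GRAY)
c2=cv2.cornerSubPix(g,c.reshape(-1,1,2).copy(),(5,5),(-1,-1),(3,50,.01))[:,0];print(c2)
W=back(T,c2,.012);print(W)
print([np.linalg.norm(W[i]-W[(i+1)%4]) for i in range(4)])
# local corners: knob end +y ; image (314,112)=+y, far from robot
for sgn in (1,-1):
  L=np.array([[sgn*.125,.25],[sgn*.125,-.25],[-sgn*.125,-.25],[-sgn*.125,.25]])
  f=lambda p:((L@np.array([[np.cos(p[2]),np.sin(p[2])],[-np.sin(p[2]),np.cos(p[2])]])+p[:2])-W[:,:2]).ravel()
  r=least_squares(f,[.48,.0,0.]);print(sgn,r.x,r.cost,f(r.x).round(4))
# ring: white bright mask
for d,n,ctr in((T,"top",(453,187)),(S,"scene",(230,170))):
  im=d["image"].astype(int);m=(im.min(2)>200)
  yy,xx=np.nonzero(m);k=(abs(xx-ctr[0])<48)&(abs(yy-ctr[1])<48)
  pts=np.c_[xx,yy][k];P=back(d,pts,.217)[:,:2]
  q=[*back(d,[ctr],.217)[0,:2]]
  for _ in range(6):
    rr=np.hypot(*(P-q).T);s=abs(rr-.06)<.009
    q=least_squares(lambda v:np.hypot(*(P[s]-v).T)-.06,q).x
  print(n,"ring",q,s.sum())
for d,ctr in((T,(285,155)),(S,(373,229))):
  im=d["image"];m=(im.max(2)<60).astype(np.uint8);
  nl,lab,st,ce=cv2.connectedComponentsWithStats(m)
  i=np.argmin(np.hypot(*(ce[1:]-ctr).T))+1;print("knob",ce[i],st[i],back(d,[ce[i]],.135))
E
```

```text
[[313.68765  110.897446]
 [540.62274  163.49167 ]
 [518.5797   278.05505 ]
 [286.38974  224.35371 ]]
[[ 0.73368394  0.09767539  0.012     ]
 [ 0.62315676 -0.3870918   0.012     ]
 [ 0.38125737 -0.3321796   0.012     ]
 [ 0.49186942  0.15313303  0.012     ]]
[np.float64(0.4972076864199004), np.float64(0.2480537535406502), np.float64(0.4977583521959883), np.float64(0.24809234325151622)]
1 [ 0.55749187 -0.11711575 -0.22417006] 5.063558761264564e-06 [ 0.0013  0.0012  0.0006 -0.0016 -0.0012 -0.0009 -0.0007  0.0013]
-1 [ 0.55749187 -0.11711575 -0.2240376 ] 0.12404150873881106 [-0.2425  0.0567 -0.2431  0.054   0.2426 -0.0565  0.243  -0.0543]
top ring [ 0.5511852  -0.14743514] 1180
scene ring [ 0.54651285 -0.14666656] 715
knob [284.568 154.064] [276 146  18  18 250] [[0.61929401 0.14910741 0.135     ]]
knob [373.79166667 229.64583333] [366 222  16  16 192] [[0.61679855 0.14994123 0.135     ]]
```

>>> jog_arm --increments "0 0 -30 0 0 0; 0 0 -60 0 0 0; 0 0 -95 0 0 0" --claw 1 --newtons 20

```text
clock: 0.45
ee_pos: [0.1537, -0.6311, 0.4992]
tool_rot: [-0.002, 0.993, 0.119, -0.0]
force: [0.7, -1.1, 0.3]
gripper_width: 0.0939
grip_force: 0.0
```

>>> jog_arm --increments "25 -26 0 0 0 0; 51 -52 0 0 0 0; 76 -78 0 0 0 0; 102 -104 0 0 0 0; 127 -130 0 0 0 0"

```text
clock: 0.87
ee_pos: [0.247, -0.4735, 0.4996]
tool_rot: [-0.0, 0.993, 0.119, 0.0]
force: [0.1, -0.4, -0.2]
gripper_width: 0.0939
grip_force: 0.0
```

>>> jog_arm --increments "25 -26 0 0 0 0; 51 -52 0 0 0 0; 76 -78 0 0 0 0; 102 -104 0 0 0 0; 127 -130 0 0 0 0"

```text
clock: 1.28
ee_pos: [0.3396, -0.3171, 0.4998]
tool_rot: [0.0, 0.993, 0.119, 0.0]
force: [0.5, 0.4, -0.2]
gripper_width: 0.0939
grip_force: 0.0
```

>>> jog_arm --increments "25 -26 0 0 0 0; 51 -52 0 0 0 0; 76 -78 0 0 0 0; 102 -104 0 0 0 0; 127 -130 0 0 0 0"

```text
clock: 1.7
ee_pos: [0.4323, -0.1608, 0.4998]
tool_rot: [0.0, 0.993, 0.119, 0.0]
force: [-0.5, 0.6, 0.1]
gripper_width: 0.094
grip_force: 0.0
```

>>> jog_arm --increments "25 -26 0 0 0 0; 51 -52 0 0 0 0; 76 -78 0 0 0 0; 102 -104 0 0 0 0; 127 -130 0 0 0 0"

```text
clock: 2.12
ee_pos: [0.5249, -0.0045, 0.4997]
tool_rot: [0.0, 0.993, 0.119, 0.0]
force: [0.6, -0.7, 0.3]
gripper_width: 0.0943
grip_force: 0.0
```

>>> jog_arm --increments "25 -26 0 0 0 0; 51 -52 0 0 0 0; 76 -78 0 0 0 0; 102 -104 0 0 0 0; 127 -130 0 0 0 0"

```text
clock: 2.53
ee_pos: [0.6177, 0.1517, 0.4995]
tool_rot: [0.0, 0.993, 0.119, -0.0]
force: [0.4, 0.7, 0.0]
gripper_width: 0.0939
grip_force: 0.0
```

>>> jog_arm --increments "0 0 0 0 0 -0.12; 0 0 0 0 0 -0.24; 0 0 0 0 0 -0.36; 0 0 0 0 0 -0.48; 0 0 0 0 0 -0.6"

```text
clock: 2.95
ee_pos: [0.617, 0.1502, 0.4993]
tool_rot: [0.0, 0.912, 0.41, -0.0]
force: [-0.9, 0.2, -0.7]
gripper_width: 0.0939
grip_force: 0.0
```

>>> jog_arm --increments "0 0 0 0 0 -0.12; 0 0 0 0 0 -0.24; 0 0 0 0 0 -0.36; 0 0 0 0 0 -0.508; 0 0 0 0 0 -0.508"

```text
clock: 3.37
ee_pos: [0.617, 0.15, 0.4993]
tool_rot: [-0.0, 0.781, 0.625, -0.0]
force: [0.4, -0.1, -0.0]
gripper_width: 0.0942
grip_force: 0.0
```

>>> jog_arm --increments "0 0 37 0 0 0; 0 0 74 0 0 0; 0 0 111 0 0 0; 0 0 148 0 0 0; 0 0 182 0 0 0"

```text
clock: 3.78
ee_pos: [0.6167, 0.1498, 0.3157]
tool_rot: [0.0, 0.783, 0.622, -0.0]
force: [-0.1, 0.1, -0.1]
gripper_width: 0.0939
grip_force: 0.0
```

>>> jog_arm --increments "0 0 0 0 0 0; 0 0 0 0 0 0; 0 0 0 0 0 0; 0 0 0 0 0 0; 0 0 0 0 0 0" --claw 0 --newtons 20

```text
clock: 4.2
ee_pos: [0.6178, 0.1505, 0.3202]
tool_rot: [0.001, 0.782, 0.623, 0.002]
force: [-0.5, 0.5, 0.5]
gripper_width: 0.0644
grip_force: 0.0
```

>>> jog_arm --increments "0 0 0 0 0 0; 0 0 0 0 0 0; 0 0 0 0 0 0"

```text
clock: 4.45
ee_pos: [0.6172, 0.1501, 0.3185]
tool_rot: [0.0, 0.782, 0.624, 0.001]
force: [0.2, -0.7, 0.3]
gripper_width: 0.0438
grip_force: 0.0
```

Run:
```python
from cell import *
import cv2,numpy as np
a=[get_image(n)["image"][:,:,::-1] for n in("scene","top")]
for n,i in zip(("scene1","top1"),a): cv2.imwrite(f"pics/{n}.png",i)
cv2.imwrite("pics/both1.png",np.hstack([a[0][120:300,130:480],a[1][80:260,240:590]]))
o=get_obs();print(o["ee_pos"],o["force"],o["gripper_width"])
```

```text
[0.61706839 0.15014311 0.31800196] [-0.24961216 -0.5091986   0.11477407] 0.035945229402918784
```

View pics/both1.png

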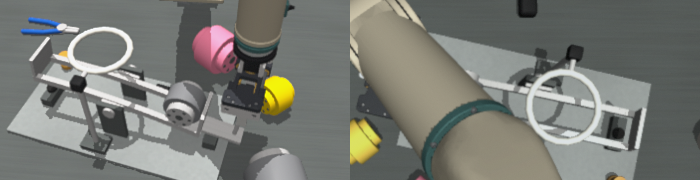

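The scene crop shows the hand on the knob, with the rotor fully visible at about (315,222). In the top view the arm hides the knob end, but the ring area is clear. I'll track the rotor with the scene camera.

```bash
cat > t.py <<'E'
import sys,json,os
from cell import *
from h import *
from scipy.optimize import brentq,least_squares
O=np.array([.5575,-.1171,0]);psi=-.2242;c_,s_=np.cos(psi),np.sin(psi)
X=np.array([c_,s_,0]);Y=np.array([-s_,c_,0]);Z=np.array([0,0,1.]);RING=-.031;D=.012
zk=lambda t:.1+.265*np.sin(t)+.075*np.cos(t); yk=lambda t:.265*np.cos(t)-.075*np.sin(t)
Z0=.318-zk(-.14)
tilt=lambda z:brentq(lambda t:zk(t)-(z-Z0),-.3,.4)
def ctr(s,t):
    h=.038-s*s/3.06;return O+.1*Z+Y*(s*np.cos(t)-h*np.sin(t))+Z*(s*np.sin(t)+h*np.cos(t))
def patch(d,s,t,n=50,e=np.r_[1.,0,1]):
    w=(X*-e[0]+Z*e[2]);w/=np.linalg.norm(w);C=ctr(s,t)
    g=np.mgrid[-n:n+1:2,-n:n+1:2]*.001
    P=C+g[0][...,None]*-w+g[1][...,None]*Y
    m=proj(d,P).astype(np.float32).reshape(*g[0].shape,2)
    return cv2.remap(cv2.GaussianBlur(d["image"],(3,3),0).astype(np.float32).mean(2),m,None,cv2.INTER_LINEAR)
def ncc(a,b): a=a-a.mean();b=b-b.mean();return (a*b).sum()/np.sqrt((a*a).sum()*(b*b).sum())
def find(d,t,T,lo=-.15,hi=.16):
    ss=np.arange(lo,hi,.002);v=np.array([ncc(patch(d,s,t),T) for s in ss])
    i=int(np.clip(v.argmax(),1,len(v)-2));a,b,c=v[i-1:i+2];return ss[i]+.001*(a-c)/(a-2*b+c),v[i]
def sim(s,v,ts,th,tq):
    out=[];t=tq[0];dt=.005
    for q in tq:
        while t<q-1e-9:
            a=5.1*(s/1.53-np.interp(t,ts,th));f=5.1*D
            v1=v+a*dt;v=np.sign(v1)*max(0,abs(v1)-f*dt);s+=v*dt;t+=dt
            if s>.145: s=.145;v=min(v,0)
        out.append((s,v))
    return np.array(out)
L="log.json"
def measure(T,n=2):
    log=json.load(open(L)) if os.path.exists(L) else []
    for _ in range(n):
        o=get_obs();t=tilt(o["ee_pos"][2]);d=get_image("scene");s,q=find(d,t,T);log.append([float(o["clock"]),float(t),float(s),float(q)])
    json.dump(log,open(L,"w"));A=np.array(log);A=A[A[:,0]>A[-1,0]-1.1]
    f=lambda p:sim(p[0],p[1],A[:,0],A[:,1],A[:,0])[:,0]-A[:,2]
    r=least_squares(f,[A[0,2],0.],diff_step=1e-3,x_scale=[.1,.1]);e=sim(*r.x,A[:,0],A[:,1],A[:,0])[-1]
    print("t %.2f tilt %.4f  s_meas %s ncc %.2f  est s %.4f v %.4f  bal %.4f"%(A[-1,0],A[-1,1],A[-n:,2].round(4),A[-1,3],*e,e[0]/1.53),"F",np.round(get_obs()["force"],1))
    return e
def rows(t0,ths):
    print("from",t0,";".join(" %.1f 0 %.1f 0 0 0"%(1e3*(yk(t)-yk(t0)),-1e3*(zk(t)-zk(t0))) for t in ths))
def predict(e,t0,ths,hold=2):
    ts=np.arange(len(ths)+1)/12;ts=np.r_[ts,ts[-1]+.1];th=np.r_[t0,ths,ths[-1]]
    p=sim(*e,ts,th,ts);print("pred s,v end",p[-1].round(4),"max|v| %.3f"%abs(p[:,1]).max())
E
python3 - <<'E'
from t import *
d=get_image("scene");o=get_obs();T=patch(d,.145,-.14);np.save("T.npy",T)
cv2.imwrite("pics/T.png",cv2.resize(T.astype(np.uint8),None,fx=6,fy=6))
print(tilt(o["ee_pos"][2]),o["clock"],o["gripper_width"],o["grip_force"],o["ee_pos"])
# absolute check: old unoccluded pictures
for s in np.arange(.13,.161,.005): print(round(s,3),ncc(patch(d,s,-.14),T).round(3),end="; ")
measure(T)
rows(-.14,np.linspace(-.14,.08,9)[1:])
E
```

```text
-0.1400656157202597 4.6 0.0328622328587177 20.032432973384857 [0.61754832 0.14997709 0.3179821 ]
0.13 0.415; 0.135 0.573; 0.14 0.82; 0.145 1.0; 0.15 0.796; 0.155 0.494; 0.16 0.312; t 4.65 tilt -0.1401  s_meas [0.145 0.145] ncc 0.99  est s 0.1450 v 0.0000  bal 0.0948 F [ 2.  -0.1  0.7]
from -0.14  -1.1 0 -7.5 0 0 0; -2.5 0 -14.9 0 0 0; -4.0 0 -22.4 0 0 0; -5.7 0 -29.7 0 0 0; -7.7 0 -37.0 0 0 0; -9.8 0 -44.3 0 0 0; -12.2 0 -51.5 0 0 0; -14.7 0 -58.7 0 0 0
```

View pics/T.png

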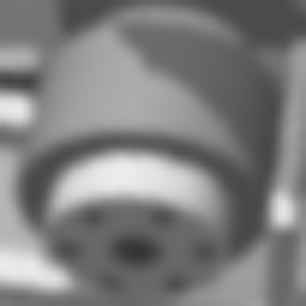

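The template shows the whole rotor, well centred, with an arm shadow on the drum. Next I raise the cradle to about 0.08 rad, where the rotor still stays at the stop.

>>> jog_arm --increments "-1.1 0 -7.5 0 0 0; -2.5 0 -14.9 0 0 0; -4 0 -22.4 0 0 0; -5.7 0 -29.7 0 0 0; -7.7 0 -37 0 0 0"

```text
clock: 5.12
ee_pos: [0.6158, 0.1422, 0.3556]
tool_rot: [0.001, 0.782, 0.623, 0.001]
force: [5.4, -0.7, -4.7]
gripper_width: 0.0328
grip_force: 20.0
```

>>> jog_arm --increments "-2.1 0 -7.3 0 0 0; -4.5 0 -14.5 0 0 0; -7 0 -21.7 0 0 0; -7 0 -21.7 0 0 0"

```text
clock: 5.45
ee_pos: [0.614, 0.1349, 0.3782]
tool_rot: [0.001, 0.782, 0.623, 0.001]
force: [4.4, -0.5, -4.1]
gripper_width: 0.0327
grip_force: 20.0
```

Run:
```python
from t import *
T=np.load("T.npy");e=measure(T);print(get_obs()["ee_pos"],get_obs()["gripper_width"])
for q in(.1,.11,.115,.12):rows(.08,[q])
```

```text
t 5.50 tilt 0.0831  s_meas [0.1427 0.1425] ncc 0.78  est s 0.1450 v 0.0000  bal 0.0948 F [ 5.5 -0.6 -3.8]
[0.61410996 0.13531094 0.37692974] 0.032516673611533695
from 0.08  -2.0 0 -5.1 0 0 0
from 0.08  -3.0 0 -7.7 0 0 0
from 0.08  -3.5 0 -9.0 0 0 0
from 0.08  -4.0 0 -10.2 0 0 0
```

>>> jog_arm --increments "-1.2 0 -3 0 0 0; -2.4 0 -6.1 0 0 0; -3.5 0 -9 0 0 0; -3.5 0 -9 0 0 0"

```text
clock: 5.88
ee_pos: [0.6134, 0.132, 0.3856]
tool_rot: [0.001, 0.782, 0.623, 0.0]
force: [6.0, -1.7, -4.6]
gripper_width: 0.0328
grip_force: 20.0
```

```bash
cat > m.py <<'E'
from t import *
T=np.load("T.npy");e=measure(T,3);t0=float(sys.argv[1])
for a in sys.argv[2:]:
    ths=[float(x) for x in a.split(",")];rows(t0,ths);predict(e,t0,ths)
E
python3 m.py .115 .115,.115,.115 .118,.118,.118,.118 .12,.118,.114,.11
```

```text
t 5.98 tilt 0.1137  s_meas [0.1422 0.1418 0.1413] ncc 0.75  est s 0.1416 v -0.0079  bal 0.0926 F [ 5.3 -0.5 -3.6]
from 0.115  0.0 0 -0.0 0 0 0; 0.0 0 -0.0 0 0 0; 0.0 0 -0.0 0 0 0
pred s,v end [ 0.1352 -0.0295] max|v| 0.030
from 0.115  -0.3 0 -0.8 0 0 0; -0.3 0 -0.8 0 0 0; -0.3 0 -0.8 0 0 0; -0.3 0 -0.8 0 0 0
pred s,v end [ 0.1312 -0.0427] max|v| 0.043
from 0.115  -0.5 0 -1.3 0 0 0; -0.3 0 -0.8 0 0 0; 0.1 0 0.3 0 0 0; 0.5 0 1.3 0 0 0
pred s,v end [ 0.1316 -0.0361] max|v| 0.036
```

It is starting to roll. I'll hold the tilt for 3 rows, then look.

>>> jog_arm --increments "0 0 0 0 0 0; 0 0 0 0 0 0; 0 0 0 0 0 0"

```text
clock: 6.28
ee_pos: [0.6135, 0.1321, 0.3852]
tool_rot: [0.001, 0.782, 0.624, 0.0]
force: [5.3, -2.0, -4.2]
gripper_width: 0.0327
grip_force: 20.0
```

```bash
python3 m.py .115 .115,.113,.109,.104 .112,.107,.102,.097 .11,.104,.098,.092,.088
```

```text
t 6.38 tilt 0.1132  s_meas [0.1378 0.1371 0.1361] ncc 0.77  est s 0.1351 v -0.0286  bal 0.0883 F [ 5.8 -1.1 -3.7]
from 0.115  0.0 0 -0.0 0 0 0; 0.2 0 0.5 0 0 0; 0.6 0 1.5 0 0 0; 1.1 0 2.8 0 0 0
pred s,v end [ 0.1151 -0.0624] max|v| 0.062
from 0.115  0.3 0 0.8 0 0 0; 0.8 0 2.0 0 0 0; 1.3 0 3.3 0 0 0; 1.8 0 4.6 0 0 0
pred s,v end [ 0.1172 -0.0498] max|v| 0.050
from 0.115  0.5 0 1.3 0 0 0; 1.1 0 2.8 0 0 0; 1.7 0 4.3 0 0 0; 2.3 0 5.9 0 0 0; 2.7 0 6.9 0 0 0
pred s,v end [ 0.1151 -0.0405] max|v| 0.041
```

>>> jog_arm --increments "0.3 0 0.8 0 0 0; 0.8 0 2 0 0 0; 1.3 0 3.3 0 0 0; 1.8 0 4.6 0 0 0"

```text
clock: 6.77
ee_pos: [0.6139, 0.1339, 0.3806]
tool_rot: [0.001, 0.782, 0.624, 0.0]
force: [5.7, -1.1, -3.7]
gripper_width: 0.0328
grip_force: 20.0
```

```bash
python3 m.py .097 .094,.091,.088,.085 .09,.086,.082,.078,.074 .088,.082,.076,.071
```

```text
t 6.87 tilt 0.0948  s_meas [0.1231 0.1216 0.1202] ncc 0.67  est s 0.1193 v -0.0407  bal 0.0780 F [ 6.1 -1.4 -2.8]
from 0.097  0.3 0 0.8 0 0 0; 0.6 0 1.5 0 0 0; 0.9 0 2.3 0 0 0; 1.2 0 3.1 0 0 0
pred s,v end [ 0.0986 -0.0542] max|v| 0.054
from 0.097  0.7 0 1.8 0 0 0; 1.1 0 2.8 0 0 0; 1.5 0 3.9 0 0 0; 1.9 0 4.9 0 0 0; 2.2 0 5.9 0 0 0
pred s,v end [ 0.0974 -0.0395] max|v| 0.043
from 0.097  0.9 0 2.3 0 0 0; 1.5 0 3.9 0 0 0; 2.0 0 5.4 0 0 0; 2.5 0 6.7 0 0 0
pred s,v end [ 0.1024 -0.0312] max|v| 0.042
```

>>> jog_arm --increments "0.4 0 1 0 0 0; 0.8 0 2.1 0 0 0; 1.2 0 3.1 0 0 0; 1.6 0 4.1 0 0 0; 2 0 5.1 0 0 0"

```text
clock: 7.33
ee_pos: [0.6143, 0.1358, 0.3756]
tool_rot: [0.001, 0.782, 0.624, 0.0]
force: [5.3, -1.7, -3.4]
gripper_width: 0.033
grip_force: 20.0
```

```bash
python3 m.py .077 .074,.071,.068,.065 .071,.067,.063,.059,.055 .068,.063,.058,.053;python3 - <<'E'
from t import *
T=np.load("T.npy");A=json.load(open("log.json"));s,t=A[-1][2],A[-1][1]
d=get_image("scene");P=patch(d,s,t);cv2.imwrite("pics/p2.png",cv2.resize(np.hstack([T,P]).astype(np.uint8),None,fx=5,fy=5))
E
```

```text
t 7.43 tilt 0.0754  s_meas [0.1037 0.1022 0.1007] ncc 0.56  est s 0.1002 v -0.0337  bal 0.0655 F [ 5.4 -0.3 -2.9]
from 0.077  0.3 0 0.8 0 0 0; 0.6 0 1.6 0 0 0; 0.8 0 2.3 0 0 0; 1.1 0 3.1 0 0 0
pred s,v end [ 0.0868 -0.0264] max|v| 0.034
from 0.077  0.6 0 1.6 0 0 0; 0.9 0 2.6 0 0 0; 1.3 0 3.6 0 0 0; 1.7 0 4.7 0 0 0; 2.0 0 5.7 0 0 0
pred s,v end [ 0.0875 -0.0088] max|v| 0.034
from 0.077  0.8 0 2.3 0 0 0; 1.3 0 3.6 0 0 0; 1.8 0 4.9 0 0 0; 2.2 0 6.2 0 0 0
pred s,v end [ 0.0902 -0.0063] max|v| 0.034
```

View pics/p2.png

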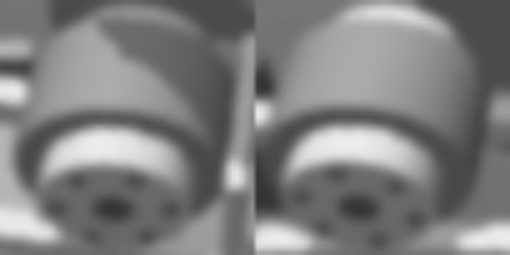

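The tracker is on the rotor, hub near (358,205) in the right half. Only the arm shadow has left the drum, so I'll refresh the template with a mask.

>>> jog_arm --increments "0.1 0 0.3 0 0 0; 0.4 0 1 0 0 0; 0.7 0 1.8 0 0 0; 1 0 2.6 0 0 0; 1.2 0 3.4 0 0 0"

```text
clock: 7.95
ee_pos: [0.6146, 0.137, 0.3722]
tool_rot: [0.001, 0.782, 0.624, 0.0]
force: [5.5, -1.0, -3.8]
gripper_width: 0.0329
grip_force: 20.0
```

```bash
cat >> t.py <<'E'
g=np.mgrid[-1:1:51j,-1:1:51j];M=((g[0]/1.0)**2+(g[1]/.95)**2)<1
def ncc(a,b): a=a[M]-a[M].mean();b=b[M]-b[M].mean();return (a*b).sum()/np.sqrt((a*a).sum()*(b*b).sum())
E
python3 m.py .064 .062,.059,.056,.053 .061,.058,.055,.052,.048 .058,.053,.049,.045,.041;python3 - <<'E'
from t import *
T=np.load("T.npy");o=get_obs();t=tilt(o["ee_pos"][2]);d=get_image("scene");s,q=find(d,t,T);P=patch(d,s,t);np.save("T.npy",P);print(s,q)
E
```

```text
t 8.05 tilt 0.0625  s_meas [0.0903 0.0899 0.0896] ncc 0.78  est s 0.0894 v -0.0080  bal 0.0585 F [ 4.7 -1.4 -3. ]
from 0.064  0.2 0 0.5 0 0 0; 0.5 0 1.3 0 0 0; 0.7 0 2.1 0 0 0; 1.0 0 2.9 0 0 0
pred s,v end [0.0886 0.    ] max|v| 0.008
from 0.064  0.3 0 0.8 0 0 0; 0.5 0 1.6 0 0 0; 0.8 0 2.3 0 0 0; 1.1 0 3.1 0 0 0; 1.4 0 4.2 0 0 0
pred s,v end [0.0887 0.    ] max|v| 0.008
from 0.064  0.5 0 1.6 0 0 0; 1.0 0 2.9 0 0 0; 1.3 0 3.9 0 0 0; 1.7 0 4.9 0 0 0; 2.0 0 6.0 0 0 0
pred s,v end [0.0891 0.004 ] max|v| 0.008
0.08938169162487633 0.77665424
```

```bash
python3 m.py .064 .074,.084,.084,.084,.084 .074,.084,.088,.088,.084 .074,.084,.09,.09,.09
```

```text
t 8.25 tilt 0.0628  s_meas [0.0893 0.0893 0.0893] ncc 1.00  est s 0.0891 v -0.0000  bal 0.0582 F [ 5.  -1.7 -2.5]
from 0.064  -0.9 0 -2.6 0 0 0; -1.9 0 -5.2 0 0 0; -1.9 0 -5.2 0 0 0; -1.9 0 -5.2 0 0 0; -1.9 0 -5.2 0 0 0
pred s,v end [ 0.0828 -0.0314] max|v| 0.031
from 0.064  -0.9 0 -2.6 0 0 0; -1.9 0 -5.2 0 0 0; -2.3 0 -6.2 0 0 0; -2.3 0 -6.2 0 0 0; -1.9 0 -5.2 0 0 0
pred s,v end [ 0.082  -0.0352] max|v| 0.035
from 0.064  -0.9 0 -2.6 0 0 0; -1.9 0 -5.2 0 0 0; -2.5 0 -6.7 0 0 0; -2.5 0 -6.7 0 0 0; -2.5 0 -6.7 0 0 0
pred s,v end [ 0.0813 -0.0414] max|v| 0.041
```

>>> jog_arm --increments "-0.9 0 -2.6 0 0 0; -1.9 0 -5.2 0 0 0; -2.5 0 -6.7 0 0 0; -2.5 0 -6.7 0 0 0; -2.5 0 -6.7 0 0 0"

```text
clock: 8.72
ee_pos: [0.614, 0.1346, 0.3791]
tool_rot: [0.001, 0.782, 0.624, 0.0]
force: [4.9, -0.4, -3.0]
gripper_width: 0.0326
grip_force: 20.0
```

```bash
python3 m.py .09 .085,.079,.073,.069,.065 .08,.074,.069,.065,.061 .078,.07,.065,.061,.057
```

```text
t 8.82 tilt 0.0890  s_meas [0.0854 0.0838 0.0822] ncc 0.99  est s 0.0842 v -0.0286  bal 0.0550 F [ 6.  -1.3 -3.9]
from 0.09  0.5 0 1.3 0 0 0; 1.1 0 2.8 0 0 0; 1.6 0 4.4 0 0 0; 2.0 0 5.4 0 0 0; 2.4 0 6.5 0 0 0
pred s,v end [ 0.0577 -0.0684] max|v| 0.068
from 0.09  1.0 0 2.6 0 0 0; 1.5 0 4.1 0 0 0; 2.0 0 5.4 0 0 0; 2.4 0 6.5 0 0 0; 2.7 0 7.5 0 0 0
pred s,v end [ 0.0605 -0.0563] max|v| 0.056
from 0.09  1.2 0 3.1 0 0 0; 1.9 0 5.2 0 0 0; 2.4 0 6.5 0 0 0; 2.7 0 7.5 0 0 0; 3.1 0 8.5 0 0 0
pred s,v end [ 0.0626 -0.0464] max|v| 0.046
```

>>> jog_arm --increments "1 0 2.6 0 0 0; 1.5 0 4.1 0 0 0; 2 0 5.4 0 0 0; 2.4 0 6.5 0 0 0; 2.7 0 7.5 0 0 0"

```text
clock: 9.28
ee_pos: [0.6146, 0.1372, 0.3713]
tool_rot: [0.001, 0.782, 0.624, 0.0]
force: [6.2, -1.6, -3.2]
gripper_width: 0.0328
grip_force: 20.0
```

```bash
python3 m.py .061 .057,.052,.047,.042,.037 .054,.049,.044,.039,.034 .051,.044,.038,.033,.028
```

```text
t 9.38 tilt 0.0594  s_meas [0.059  0.0565 0.0539] ncc 0.95  est s 0.0532 v -0.0685  bal 0.0348 F [ 5.7 -2.5 -1.8]
from 0.061  0.4 0 1.0 0 0 0; 0.8 0 2.3 0 0 0; 1.2 0 3.6 0 0 0; 1.7 0 5.0 0 0 0; 2.1 0 6.3 0 0 0
pred s,v end [ 0.0081 -0.1054] max|v| 0.105
from 0.061  0.6 0 1.8 0 0 0; 1.1 0 3.1 0 0 0; 1.5 0 4.4 0 0 0; 1.9 0 5.7 0 0 0; 2.4 0 7.1 0 0 0
pred s,v end [ 0.0099 -0.0971] max|v| 0.097
from 0.061  0.9 0 2.6 0 0 0; 1.5 0 4.4 0 0 0; 2.0 0 6.0 0 0 0; 2.4 0 7.3 0 0 0; 2.9 0 8.6 0 0 0
pred s,v end [ 0.0129 -0.0829] max|v| 0.083
```

>>> jog_arm --increments "1.4 0 4.2 0 0 0; 2.2 0 6.5 0 0 0; 2.8 0 8.4 0 0 0; 3.2 0 9.7 0 0 0; 3.6 0 11 0 0 0"

```text
clock: 9.85
ee_pos: [0.6155, 0.1408, 0.3602]
tool_rot: [0.001, 0.782, 0.624, 0.0]
force: [5.4, -1.5, -1.8]
gripper_width: 0.0329
grip_force: 20.0
```

```bash
python3 m.py .019 .013,.006,0,-.006,-.012 .009,-.001,-.01,-.018,-.022 .012,.002,-.01,-.022,-.03
```

```text
t 9.95 tilt 0.0168  s_meas [0.0298 0.0285 0.0272] ncc 0.77  est s 0.0266 v -0.0363  bal 0.0174 F [ 5.4 -1.3 -1.6]
from 0.019  0.5 0 1.6 0 0 0; 1.0 0 3.4 0 0 0; 1.5 0 5.0 0 0 0; 1.9 0 6.6 0 0 0; 2.4 0 8.2 0 0 0
pred s,v end [0.0201 0.0102] max|v| 0.036
from 0.019  0.8 0 2.6 0 0 0; 1.5 0 5.3 0 0 0; 2.2 0 7.7 0 0 0; 2.8 0 9.8 0 0 0; 3.1 0 10.9 0 0 0
pred s,v end [0.0232 0.0257] max|v| 0.036
from 0.019  0.6 0 1.8 0 0 0; 1.3 0 4.5 0 0 0; 2.2 0 7.7 0 0 0; 3.1 0 10.9 0 0 0; 3.6 0 13.0 0 0 0
pred s,v end [0.0232 0.0316] max|v| 0.036
```

>>> jog_arm --increments "-0.4 0 -1.3 0 0 0; -0.9 0 -2.9 0 0 0; -0.9 0 -2.9 0 0 0; -0.6 0 -2.1 0 0 0; -0.2 0 -0.8 0 0 0"

```text
clock: 10.42
ee_pos: [0.6154, 0.1405, 0.3613]
tool_rot: [0.001, 0.782, 0.624, 0.0]
force: [6.5, -2.6, -1.8]
gripper_width: 0.033
grip_force: 20.0
```

```bash
python3 m.py .022 .018,.014,.01,.006,.002 .014,.008,.002,-.004,-.01 .02,.018,.014,.008,.002
```

```text
t 10.52 tilt 0.0201  s_meas [0.0221 0.0218 0.0217] ncc 0.73  est s 0.0252 v -0.0000  bal 0.0165 F [ 5.4 -3.2 -1.8]
from 0.022  0.3 0 1.1 0 0 0; 0.6 0 2.1 0 0 0; 1.0 0 3.2 0 0 0; 1.3 0 4.2 0 0 0; 1.6 0 5.3 0 0 0
pred s,v end [0.0253 0.0016] max|v| 0.002
from 0.022  0.6 0 2.1 0 0 0; 1.1 0 3.7 0 0 0; 1.6 0 5.3 0 0 0; 2.0 0 6.9 0 0 0; 2.5 0 8.5 0 0 0
pred s,v end [0.0269 0.0153] max|v| 0.015
from 0.022  0.2 0 0.5 0 0 0; 0.3 0 1.1 0 0 0; 0.6 0 2.1 0 0 0; 1.1 0 3.7 0 0 0; 1.6 0 5.3 0 0 0
pred s,v end [0.0253 0.0015] max|v| 0.001
```

>>> jog_arm --increments "-0.9 0 -3.2 0 0 0; -2 0 -6.4 0 0 0; -2.2 0 -7 0 0 0; -2.2 0 -7 0 0 0; -2.2 0 -7 0 0 0"

```text
clock: 10.98
ee_pos: [0.6149, 0.1384, 0.3682]
tool_rot: [0.001, 0.782, 0.624, 0.0]
force: [6.4, -1.6, -2.0]
gripper_width: 0.0332
grip_force: 20.0
```

```bash
python3 m.py .048 .042,.036,.030,.024,.018 .036,.026,.02,.016,.012 .032,.02,.012,.008,.004;python3 - <<'E'
from t import *
T=np.load("T.npy");o=get_obs();t=tilt(o["ee_pos"][2]);d=get_image("scene");s,q=find(d,t,T);np.save("T.npy",patch(d,s,t));print(s,q)
cv2.imwrite("pics/s3.png",d["image"][120:300,130:430,::-1])
cv2.imwrite("pics/s3p.png",cv2.resize(patch(d,s,t).astype(np.uint8),None,fx=5,fy=5))
E
```

```text
t 11.08 tilt 0.0473  s_meas [0.0154 0.0135 0.0115] ncc 0.76  est s 0.0136 v -0.0362  bal 0.0089 F [ 5.7 -2.3 -1.3]
from 0.048  0.5 0 1.6 0 0 0; 1.0 0 3.1 0 0 0; 1.5 0 4.7 0 0 0; 2.0 0 6.3 0 0 0; 2.5 0 7.9 0 0 0
pred s,v end [-0.0196 -0.0858] max|v| 0.086
from 0.048  1.0 0 3.1 0 0 0; 1.9 0 5.8 0 0 0; 2.4 0 7.3 0 0 0; 2.7 0 8.4 0 0 0; 3.0 0 9.5 0 0 0
pred s,v end [-0.0146 -0.0644] max|v| 0.064
from 0.048  1.4 0 4.2 0 0 0; 2.4 0 7.3 0 0 0; 3.0 0 9.5 0 0 0; 3.3 0 10.5 0 0 0; 3.6 0 11.6 0 0 0
pred s,v end [-0.0108 -0.0458] max|v| 0.049
0.009485328909941165 0.7811306
```

View pics/s3p.png

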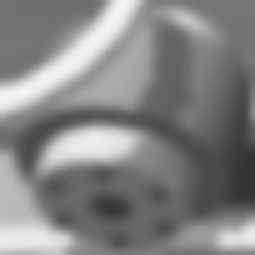

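The ring's edge crosses the upper left of the patch at about (60,60), while the hub at (107,205) is clear. I'll restrict the tracker mask to the lower half.

>>> jog_arm --increments "1.4 0 4.2 0 0 0; 2.4 0 7.3 0 0 0; 3 0 9.5 0 0 0; 3.3 0 10.5 0 0 0; 3.6 0 11.6 0 0 0"

```text
clock: 11.6
ee_pos: [0.6157, 0.1419, 0.3564]
tool_rot: [0.001, 0.782, 0.624, 0.0]
force: [6.3, -2.5, -0.6]
gripper_width: 0.0328
grip_force: 20.0
```

```bash
echo 'M=M&(g[0]>0)&(g[0]<.85)&(abs(g[1]+.1)<.75)'>>t.py; python3 m.py .004 -.006,-.016,-.022,-.026,-.026 -.012,-.024,-.032,-.036,-.036 -.016,-.03,-.042,-.042,-.034
```

```text
t 11.70 tilt 0.0022  s_meas [-0.0176 -0.0202 -0.0228] ncc 0.95  est s -0.0236 v -0.0692  bal -0.0154 F [ 5.7 -3.3 -1.4]
from 0.004  0.7 0 2.7 0 0 0; 1.5 0 5.3 0 0 0; 1.9 0 6.9 0 0 0; 2.2 0 8.0 0 0 0; 2.2 0 8.0 0 0 0
pred s,v end [-0.0583 -0.0612] max|v| 0.071
from 0.004  1.2 0 4.2 0 0 0; 2.0 0 7.4 0 0 0; 2.6 0 9.6 0 0 0; 2.8 0 10.6 0 0 0; 2.8 0 10.6 0 0 0
pred s,v end [-0.0532 -0.037 ] max|v| 0.070
from 0.004  1.5 0 5.3 0 0 0; 2.4 0 9.0 0 0 0; 3.2 0 12.3 0 0 0; 3.2 0 12.3 0 0 0; 2.7 0 10.1 0 0 0
pred s,v end [-0.0498 -0.0256] max|v| 0.069
```

>>> jog_arm --increments "2.5 0 9 0 0 0; 4.1 0 15.6 0 0 0; 4.4 0 17 0 0 0; 4.1 0 15.6 0 0 0; 2.8 0 10.3 0 0 0"

```text
clock: 12.17
ee_pos: [0.6165, 0.1449, 0.345]
tool_rot: [0.0, 0.782, 0.624, 0.0]
force: [6.9, -2.5, -1.4]
gripper_width: 0.0326
grip_force: 20.0
```

```bash
python3 m.py -.035 -.032,-.03,-.028 -.045,-.045,-.04 -.055,-.06,-.05,-.03
python3 - <<'E'
from t import *
d=get_image("top");cv2.imwrite("pics/top4.png",cv2.resize(d["image"][120:260,380:560,::-1],None,fx=3,fy=3,interpolation=cv2.INTER_CUBIC))
print(proj(d,[ctr(RING,-.03),ctr(-.05,-.03),O+Y*RING+Z*.217])-[380,120])
E
```

```text
t 12.27 tilt -0.0361  s_meas [-0.0319 -0.0311 -0.0304] ncc 0.93  est s -0.0311 v 0.0025  bal -0.0203 F [ 5.5 -2.1  0.3]
from -0.035  -0.2 0 -0.8 0 0 0; -0.3 0 -1.3 0 0 0; -0.5 0 -1.9 0 0 0
pred s,v end [-0.0304  0.    ] max|v| 0.003
from -0.035  0.6 0 2.7 0 0 0; 0.6 0 2.7 0 0 0; 0.3 0 1.3 0 0 0
pred s,v end [-0.027  0.021] max|v| 0.021
from -0.035  1.3 0 5.4 0 0 0; 1.6 0 6.7 0 0 0; 1.0 0 4.0 0 0 0; -0.3 0 -1.3 0 0 0
pred s,v end [-0.0214  0.0353] max|v| 0.035
[[63.0278523  70.93129305]
 [72.97542997 73.23461506]
 [74.21284635 66.61497025]]
```

View pics/top4.png

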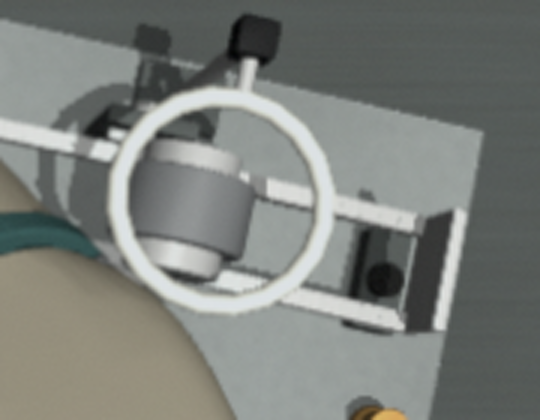

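The rotor drum is centred at about (190,208) in the crop. The model puts a rotor under the ring at (189,213), so it is centred. Next I set the balance tilt to hold it there.

>>> jog_arm --increments "-1.2 0 -5 0 0 0; -1.2 0 -5 0 0 0; -1.2 0 -5 0 0 0; -1.1 0 -4.4 0 0 0"

```text
clock: 12.7
ee_pos: [0.6161, 0.1437, 0.3502]
tool_rot: [0.001, 0.782, 0.624, 0.0]
force: [6.1, -0.5, -1.9]
gripper_width: 0.0327
grip_force: 20.0
```

```bash
python3 m.py -.0185 -.0185,-.0185
```

```text
t 12.80 tilt -0.0215  s_meas [-0.02   -0.0194 -0.0186] ncc 0.95  est s -0.0184 v 0.0190  bal -0.0120 F [ 6.  -3.1 -0.4]
from -0.0185  0.0 0 -0.0 0 0 0; 0.0 0 -0.0 0 0 0
pred s,v end [-0.0141  0.0134] max|v| 0.019
```

>>> jog_arm --increments "-2.2 0 -8.1 0 0 0; -2.2 0 -8.1 0 0 0; -2.2 0 -8.1 0 0 0; -2.2 0 -8.1 0 0 0"

```text
clock: 13.18
ee_pos: [0.6156, 0.1416, 0.3582]
tool_rot: [0.001, 0.782, 0.624, 0.0]
force: [7.0, -2.6, -1.5]
gripper_width: 0.0329
grip_force: 20.0
```

```bash
python3 m.py .0115 .005,-.004,-.01,-.014,-.018 -.002,-.012,-.016,-.02 .008,.002,-.004,-.01,-.016
```

```text
t 13.28 tilt 0.0091  s_meas [-0.0171 -0.0173 -0.0176] ncc 0.95  est s -0.0172 v -0.0065  bal -0.0112 F [ 6.3 -2.2 -1. ]
from 0.0115  0.5 0 1.7 0 0 0; 1.2 0 4.1 0 0 0; 1.6 0 5.7 0 0 0; 1.9 0 6.8 0 0 0; 2.2 0 7.8 0 0 0
pred s,v end [-0.02  0.  ] max|v| 0.010
from 0.0115  1.0 0 3.6 0 0 0; 1.8 0 6.2 0 0 0; 2.0 0 7.3 0 0 0; 2.3 0 8.4 0 0 0
pred s,v end [-0.0187  0.    ] max|v| 0.008
from 0.0115  0.3 0 0.9 0 0 0; 0.7 0 2.5 0 0 0; 1.2 0 4.1 0 0 0; 1.6 0 5.7 0 0 0; 2.0 0 7.3 0 0 0
pred s,v end [-0.0218  0.    ] max|v| 0.013
```

>>> jog_arm --increments "-0.1 0 -0.4 0 0 0; 0 0 0 0 0 0; 0.4 0 1.5 0 0 0; 1.2 0 4.1 0 0 0; 1.8 0 6.2 0 0 0"

```text
clock: 13.75
ee_pos: [0.616, 0.1433, 0.3518]
tool_rot: [0.001, 0.782, 0.624, 0.0]
force: [6.5, -1.7, -0.2]
gripper_width: 0.0329
grip_force: 20.0
```

```bash
python3 m.py -.012 -.016,-.016,-.016 -.018,-.02,-.02 -.022,-.026,-.024,-.018
```

```text
t 13.85 tilt -0.0153  s_meas [-0.0251 -0.0256 -0.0258] ncc 0.94  est s -0.0249 v -0.0012  bal -0.0162 F [ 5.5 -1.8 -1.4]
from -0.012  0.3 0 1.1 0 0 0; 0.3 0 1.1 0 0 0; 0.3 0 1.1 0 0 0
pred s,v end [-0.0249 -0.    ] max|v| 0.001
from -0.012  0.4 0 1.6 0 0 0; 0.6 0 2.1 0 0 0; 0.6 0 2.1 0 0 0
pred s,v end [-0.0249  0.    ] max|v| 0.001
from -0.012  0.7 0 2.7 0 0 0; 1.0 0 3.7 0 0 0; 0.8 0 3.2 0 0 0; 0.4 0 1.6 0 0 0
pred s,v end [-0.0249  0.    ] max|v| 0.001
```

>>> jog_arm --increments "0.1 0 0.5 0 0 0; 0.1 0 0.5 0 0 0; 0.1 0 0.5 0 0 0; 0.1 0 0.5 0 0 0; 0.1 0 0.5 0 0 0"

```text
clock: 14.32
ee_pos: [0.6161, 0.1434, 0.3514]
tool_rot: [0.001, 0.782, 0.624, 0.0]
force: [5.7, -2.5, -1.0]
gripper_width: 0.0326
grip_force: 20.0
```

```bash
python3 m.py -.014 -.014,-.014
python3 - <<'E'
from t import *
d=get_image("top");cv2.imwrite("pics/top5.png",cv2.resize(d["image"][120:260,380:560,::-1],None,fx=3,fy=3,interpolation=cv2.INTER_CUBIC))
print((proj(d,[ctr(RING,-.02),ctr(-.026,-.02)])-[380,120])*3)
E
```

```text
t 14.42 tilt -0.0162  s_meas [-0.0258 -0.0258 -0.0258] ncc 0.94  est s -0.0256 v -0.0000  bal -0.0167 F [ 6.2 -2.4 -0.9]
from -0.014  0.0 0 -0.0 0 0 0; 0.0 0 -0.0 0 0 0
pred s,v end [-0.0256 -0.    ] max|v| 0.000
[[189.57551092 212.98103239]
 [181.72592066 211.16159553]]
```

View pics/top5.png

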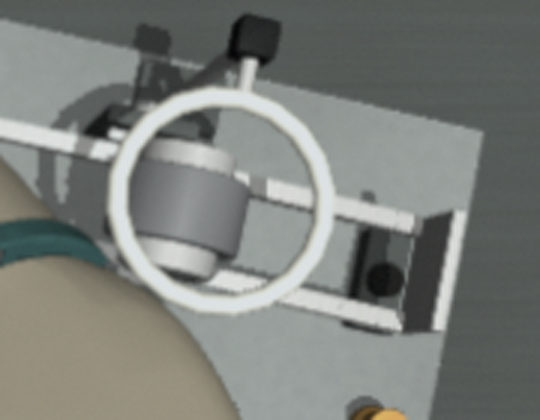

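The rotor stands at about (184,208) in the crop, so s ≈ -0.026 and it is roughly 5 mm from the ring centre. It is not moving, so I hold.

>>> jog_arm --increments "0 0 0 0 0 0; 0 0 0 0 0 0; 0 0 0 0 0 0; 0 0 0 0 0 0; 0 0 0 0 0 0"

```text
clock: 14.93
ee_pos: [0.616, 0.1434, 0.3514]
tool_rot: [0.001, 0.782, 0.624, 0.0]
force: [6.5, -2.6, -1.3]
gripper_width: 0.0325
grip_force: 20.0
```

>>> jog_arm --increments "0 0 0 0 0 0; 0 0 0 0 0 0; 0 0 0 0 0 0; 0 0 0 0 0 0; 0 0 0 0 0 0"

```text
clock: 15.35
ee_pos: [0.616, 0.1434, 0.3514]
tool_rot: [0.001, 0.782, 0.624, 0.0]
force: [5.3, -2.5, -0.5]
gripper_width: 0.0326
grip_force: 20.0
```

>>> jog_arm --increments "0 0 0 0 0 0; 0 0 0 0 0 0; 0 0 0 0 0 0; 0 0 0 0 0 0; 0 0 0 0 0 0"

```text
clock: 15.77
ee_pos: [0.6161, 0.1434, 0.3514]
tool_rot: [0.001, 0.782, 0.624, 0.0]
force: [6.5, -1.9, -0.5]
gripper_width: 0.033
grip_force: 20.0
```

>>> jog_arm --increments "0 0 0 0 0 0; 0 0 0 0 0 0; 0 0 0 0 0 0; 0 0 0 0 0 0; 0 0 0 0 0 0"

```text
clock: 16.18
ee_pos: [0.6161, 0.1434, 0.3514]
tool_rot: [0.001, 0.782, 0.624, 0.0]
force: [5.9, -2.5, -1.2]
gripper_width: 0.0329
grip_force: 20.0
```

```bash
python3 m.py -.014 -.014,-.014
```

```text
t 16.28 tilt -0.0162  s_meas [-0.0258 -0.0258 -0.0258] ncc 0.94  est s -0.0258 v -0.0000  bal -0.0168 F [ 4.9 -1.9 -0.5]
from -0.014  0.0 0 -0.0 0 0 0; 0.0 0 -0.0 0 0 0
pred s,v end [-0.0258 -0.    ] max|v| 0.000
```

>>> jog_arm --increments "0 0 0 0 0 0; 0 0 0 0 0 0; 0 0 0 0 0 0; 0 0 0 0 0 0; 0 0 0 0 0 0"

```text
clock: 16.75
ee_pos: [0.6161, 0.1434, 0.3514]
tool_rot: [0.001, 0.782, 0.624, 0.0]
force: [6.5, -3.1, -1.1]
gripper_width: 0.0334
grip_force: 20.0
```

>>> jog_arm --increments "0 0 0 0 0 0; 0 0 0 0 0 0; 0 0 0 0 0 0; 0 0 0 0 0 0; 0 0 0 0 0 0"

```text
clock: 17.17
ee_pos: [0.6161, 0.1434, 0.3514]
tool_rot: [0.001, 0.782, 0.624, 0.0]
force: [5.6, -2.5, -1.1]
gripper_width: 0.033
grip_force: 20.0
```

>>> jog_arm --increments "0 0 0 0 0 0; 0 0 0 0 0 0; 0 0 0 0 0 0; 0 0 0 0 0 0; 0 0 0 0 0 0"

```text
clock: 17.58
ee_pos: [0.6161, 0.1434, 0.3514]
tool_rot: [0.001, 0.782, 0.624, 0.0]
force: [5.2, -3.2, -1.9]
gripper_width: 0.0327
grip_force: 20.0
```

>>> jog_arm --increments "0 0 0 0 0 0; 0 0 0 0 0 0; 0 0 0 0 0 0; 0 0 0 0 0 0; 0 0 0 0 0 0"

```text
clock: 18.0
ee_pos: [0.6161, 0.1434, 0.3514]
tool_rot: [0.001, 0.782, 0.624, 0.0]
force: [6.9, -3.4, -1.2]
gripper_width: 0.0326
grip_force: 20.0
```

>>> jog_arm --increments "0 0 0 0 0 0; 0 0 0 0 0 0; 0 0 0 0 0 0; 0 0 0 0 0 0; 0 0 0 0 0 0"

```text
clock: 18.42
ee_pos: [0.6161, 0.1434, 0.3514]
tool_rot: [0.001, 0.782, 0.624, 0.0]
force: [6.4, -2.0, -1.6]
gripper_width: 0.0331
grip_force: 20.0
```

>>> jog_arm --increments "0 0 0 0 0 0; 0 0 0 0 0 0; 0 0 0 0 0 0; 0 0 0 0 0 0; 0 0 0 0 0 0"

```text
clock: 18.83
ee_pos: [0.6161, 0.1434, 0.3514]
tool_rot: [0.001, 0.782, 0.624, 0.0]
force: [6.0, -1.4, -0.4]
gripper_width: 0.0325
grip_force: 20.0
```

>>> jog_arm --increments "0 0 0 0 0 0; 0 0 0 0 0 0; 0 0 0 0 0 0; 0 0 0 0 0 0; 0 0 0 0 0 0"

```text
clock: 19.25
ee_pos: [0.6161, 0.1434, 0.3514]
tool_rot: [0.001, 0.782, 0.624, 0.0]
force: [5.9, -2.1, -1.4]
gripper_width: 0.033
grip_force: 20.0
```

>>> jog_arm --increments "0 0 0 0 0 0; 0 0 0 0 0 0; 0 0 0 0 0 0; 0 0 0 0 0 0; 0 0 0 0 0 0"

```text
clock: 19.67
ee_pos: [0.6161, 0.1434, 0.3514]
tool_rot: [0.001, 0.782, 0.624, 0.0]
force: [5.6, -1.6, -1.6]
gripper_width: 0.0331
grip_force: 20.0
```

```bash
python3 m.py -.014 -.03,-.045,-.048,-.048,-.048 -.03,-.045,-.055,-.055,-.05
```

```text
t 19.77 tilt -0.0162  s_meas [-0.0258 -0.0258 -0.0258] ncc 0.94  est s -0.0258 v -0.0000  bal -0.0168 F [ 6.8 -2.8 -0.6]
from -0.014  1.1 0 4.3 0 0 0; 2.1 0 8.3 0 0 0; 2.3 0 9.1 0 0 0; 2.3 0 9.1 0 0 0; 2.3 0 9.1 0 0 0
pred s,v end [-0.0181  0.0406] max|v| 0.041
from -0.014  1.1 0 4.3 0 0 0; 2.1 0 8.3 0 0 0; 2.7 0 11.0 0 0 0; 2.7 0 11.0 0 0 0; 2.4 0 9.6 0 0 0
pred s,v end [-0.0166  0.0485] max|v| 0.049
```

It held for about 6 s. Now I roll it back.

>>> jog_arm --increments "1.1 0 4.3 0 0 0; 2.1 0 8.3 0 0 0; 2.3 0 9.1 0 0 0; 2.3 0 9.1 0 0 0; 2.3 0 9.1 0 0 0"

```text
clock: 20.23
ee_pos: [0.6166, 0.1456, 0.3422]
tool_rot: [0.001, 0.782, 0.624, 0.0]
force: [5.8, -3.1, -1.0]
gripper_width: 0.0331
grip_force: 20.0
```

```bash
python3 m.py -.048 -.04,-.032,-.024,-.018,-.012 -.03,-.022,-.016,-.01,-.004
```

```text
t 20.33 tilt -0.0504  s_meas [-0.0188 -0.0164 -0.0139] ncc 0.95  est s -0.0175 v 0.0337  bal -0.0115 F [ 5.9 -2.5 -0.4]
from -0.048  -0.5 0 -2.1 0 0 0; -1.0 0 -4.3 0 0 0; -1.6 0 -6.4 0 0 0; -2.0 0 -8.0 0 0 0; -2.4 0 -9.6 0 0 0
pred s,v end [0.0096 0.0609] max|v| 0.061
from -0.048  -1.2 0 -4.8 0 0 0; -1.7 0 -7.0 0 0 0; -2.1 0 -8.6 0 0 0; -2.6 0 -10.1 0 0 0; -3.0 0 -11.7 0 0 0
pred s,v end [0.0039 0.0368] max|v| 0.044
```

>>> jog_arm --increments "-0.9 0 -3.7 0 0 0; -1.4 0 -5.9 0 0 0; -1.9 0 -7.7 0 0 0; -2.4 0 -9.6 0 0 0; -2.9 0 -11.2 0 0 0"

```text
clock: 20.8
ee_pos: [0.6159, 0.1428, 0.3535]
tool_rot: [0.0, 0.782, 0.624, 0.0]
force: [5.9, -2.4, -1.4]
gripper_width: 0.0328
grip_force: 20.0
```

```bash
python3 m.py -.006 0,.006,.012,.018,.022 .006,.014,.02,.026,.03 .01,.022,.03,.036,.04
```

```text
t 20.90 tilt -0.0078  s_meas [0.0242 0.0291 0.0342] ncc 0.88  est s 0.0344 v 0.1077  bal 0.0225 F [ 5.9 -1.9 -2.5]
from -0.006  -0.4 0 -1.6 0 0 0; -0.9 0 -3.2 0 0 0; -1.4 0 -4.8 0 0 0; -1.8 0 -6.3 0 0 0; -2.2 0 -7.4 0 0 0
pred s,v end [0.1028 0.1605] max|v| 0.160
from -0.006  -0.9 0 -3.2 0 0 0; -1.5 0 -5.3 0 0 0; -2.0 0 -6.9 0 0 0; -2.5 0 -8.5 0 0 0; -2.8 0 -9.5 0 0 0
pred s,v end [0.0982 0.1396] max|v| 0.140
from -0.006  -1.2 0 -4.2 0 0 0; -2.2 0 -7.4 0 0 0; -2.8 0 -9.5 0 0 0; -3.3 0 -11.1 0 0 0; -3.7 0 -12.1 0 0 0
pred s,v end [0.0935 0.1166] max|v| 0.117
```

>>> jog_arm --increments "-2 0 -6.9 0 0 0; -4.1 0 -13.5 0 0 0; -5.5 0 -17.4 0 0 0; -6 0 -19 0 0 0; -6.4 0 -20 0 0 0"

```text
clock: 21.37
ee_pos: [0.6145, 0.1366, 0.3735]
tool_rot: [0.0, 0.782, 0.624, 0.001]
force: [6.8, -1.6, -2.9]
gripper_width: 0.0329
grip_force: 20.0
```

```bash
python3 m.py .07 .07,.07,.07,.07 .06,.06,.06 .08,.085,.09,.09,.09
```

```text
t 21.47 tilt 0.0675  s_meas [0.0788 0.0814 0.0837] ncc 0.93  est s 0.0847 v 0.0644  bal 0.0554 F [ 6.5 -1.3 -2.7]
from 0.07  0.0 0 -0.0 0 0 0; 0.0 0 -0.0 0 0 0; 0.0 0 -0.0 0 0 0; 0.0 0 -0.0 0 0 0
pred s,v end [0.1021 0.02  ] max|v| 0.064
from 0.07  0.9 0 2.6 0 0 0; 0.9 0 2.6 0 0 0; 0.9 0 2.6 0 0 0
pred s,v end [0.1026 0.0434] max|v| 0.064
from 0.07  -0.9 0 -2.6 0 0 0; -1.4 0 -3.9 0 0 0; -1.9 0 -5.2 0 0 0; -1.9 0 -5.2 0 0 0; -1.9 0 -5.2 0 0 0
pred s,v end [ 0.0956 -0.0126] max|v| 0.064
```

>>> jog_arm --increments "0.9 0 2.6 0 0 0; 0.9 0 2.6 0 0 0; 0.9 0 2.6 0 0 0; 0.6 0 1.6 0 0 0"

```text
clock: 21.85
ee_pos: [0.6147, 0.1374, 0.3714]
tool_rot: [0.0, 0.782, 0.624, 0.0]
force: [6.7, -1.3, -3.9]
gripper_width: 0.0328
grip_force: 20.0
```

```bash
python3 m.py .064 .064,.066,.068,.07,.072 .058,.06,.064,.068,.072 .05,.055,.06,.066,.072
```

```text
t 21.95 tilt 0.0605  s_meas [0.0914 0.0916 0.0916] ncc 0.93  est s 0.0935 v 0.0098  bal 0.0611 F [ 6.3 -1.9 -3.9]
from 0.064  0.0 0 -0.0 0 0 0; -0.2 0 -0.5 0 0 0; -0.4 0 -1.0 0 0 0; -0.6 0 -1.6 0 0 0; -0.7 0 -2.1 0 0 0
pred s,v end [ 0.0941 -0.    ] max|v| 0.010
from 0.064  0.5 0 1.6 0 0 0; 0.4 0 1.0 0 0 0; 0.0 0 -0.0 0 0 0; -0.4 0 -1.0 0 0 0; -0.7 0 -2.1 0 0 0
pred s,v end [ 0.0943 -0.    ] max|v| 0.010
from 0.064  1.3 0 3.6 0 0 0; 0.8 0 2.3 0 0 0; 0.4 0 1.0 0 0 0; -0.2 0 -0.5 0 0 0; -0.7 0 -2.1 0 0 0
pred s,v end [ 0.0949 -0.    ] max|v| 0.010
```

>>> jog_arm --increments "1.6 0 4.2 0 0 0; 3 0 8.4 0 0 0; 3 0 8.4 0 0 0; 3 0 8.4 0 0 0; 2.4 0 6.6 0 0 0"

```text
clock: 22.42
ee_pos: [0.6152, 0.1396, 0.3646]
tool_rot: [0.0, 0.782, 0.624, 0.0]
force: [7.0, -1.5, -4.3]
gripper_width: 0.0328
grip_force: 20.0
```

```bash
python3 m.py .039 .045,.05,.054,.058,.062 .052,.06,.065,.07,.073 .04,.042,.046,.05,.055
```

```text
t 22.52 tilt 0.0353  s_meas [0.0966 0.0983 0.1002] ncc 0.93  est s 0.0989 v 0.0243  bal 0.0647 F [ 6.4 -1.9 -3.2]
from 0.039  -0.5 0 -1.6 0 0 0; -1.0 0 -2.9 0 0 0; -1.3 0 -3.9 0 0 0; -1.7 0 -5.0 0 0 0; -2.0 0 -6.0 0 0 0
pred s,v end [0.1161 0.0361] max|v| 0.036
from 0.039  -1.1 0 -3.4 0 0 0; -1.8 0 -5.5 0 0 0; -2.3 0 -6.8 0 0 0; -2.8 0 -8.1 0 0 0; -3.1 0 -8.9 0 0 0
pred s,v end [0.1102 0.0082] max|v| 0.028
from 0.039  -0.1 0 -0.3 0 0 0; -0.3 0 -0.8 0 0 0; -0.6 0 -1.8 0 0 0; -1.0 0 -2.9 0 0 0; -1.4 0 -4.2 0 0 0
pred s,v end [0.1205 0.0556] max|v| 0.056
```

>>> jog_arm --increments "-0.5 0 -1.6 0 0 0; -1 0 -2.9 0 0 0; -1.3 0 -3.9 0 0 0; -1.7 0 -5 0 0 0; -2 0 -6 0 0 0"

```text
clock: 22.98
ee_pos: [0.6148, 0.1376, 0.3709]
tool_rot: [0.0, 0.782, 0.624, 0.0]
force: [7.1, -2.6, -4.4]
gripper_width: 0.033
grip_force: 20.0
```

```bash
python3 m.py .062 .064,.068,.072,.075,.078 .07,.075,.08,.083,.083
```

```text
t 23.08 tilt 0.0580  s_meas [0.1248 0.1278 0.1309] ncc 0.93  est s 0.1314 v 0.0738  bal 0.0858 F [ 6.7 -2.2 -3.3]
from 0.062  -0.2 0 -0.5 0 0 0; -0.6 0 -1.6 0 0 0; -0.9 0 -2.6 0 0 0; -1.2 0 -3.4 0 0 0; -1.5 0 -4.1 0 0 0
pred s,v end [0.145 0.   ] max|v| 0.086
from 0.062  -0.7 0 -2.1 0 0 0; -1.2 0 -3.4 0 0 0; -1.7 0 -4.7 0 0 0; -2.0 0 -5.4 0 0 0; -2.0 0 -5.4 0 0 0
pred s,v end [0.145 0.   ] max|v| 0.081
```

>>> jog_arm --increments "-0.7 0 -2.1 0 0 0; -1.2 0 -3.4 0 0 0; -1.2 0 -3.4 0 0 0; -1.2 0 -3.4 0 0 0; -1.2 0 -3.4 0 0 0"

```text
clock: 23.55
ee_pos: [0.6145, 0.1364, 0.3742]
tool_rot: [0.0, 0.782, 0.624, 0.0]
force: [7.3, -2.7, -3.6]
gripper_width: 0.0331
grip_force: 20.0
```

```bash
python3 m.py .075 .06,.04,.02,0,-.02; python3 -c "
from t import *
rows(-.02,np.linspace(-.02,-.12,6)[1:]);rows(-.12,[-.13,-.137,-.14,-.142])"
```

```text
t 23.65 tilt 0.0703  s_meas [0.1464 0.1464 0.1464] ncc 0.92  est s 0.1450 v 0.0000  bal 0.0948 F [ 7.2 -1.7 -3.5]
from 0.075  1.4 0 3.9 0 0 0; 3.2 0 9.1 0 0 0; 4.8 0 14.4 0 0 0; 6.4 0 19.6 0 0 0; 7.8 0 25.0 0 0 0
pred s,v end [0.145 0.   ] max|v| 0.000
from -0.02  1.3 0 5.3 0 0 0; 2.6 0 10.7 0 0 0; 3.7 0 16.1 0 0 0; 4.7 0 21.5 0 0 0; 5.6 0 26.9 0 0 0
from -0.12  0.4 0 2.7 0 0 0; 0.7 0 4.6 0 0 0; 0.8 0 5.4 0 0 0; 0.9 0 6.0 0 0 0
```

The rotor is resting at the stop. I lower the cradle gently.

>>> jog_arm --increments "1.4 0 3.9 0 0 0; 3.2 0 9.1 0 0 0; 4.8 0 14.4 0 0 0; 6.4 0 19.6 0 0 0; 7.8 0 25 0 0 0"

```text
clock: 24.12
ee_pos: [0.6162, 0.144, 0.349]
tool_rot: [0.0, 0.782, 0.624, 0.0]
force: [7.7, -2.9, -3.5]
gripper_width: 0.033
grip_force: 20.0
```

>>> jog_arm --increments "1.3 0 5.3 0 0 0; 2.6 0 10.7 0 0 0; 3.7 0 16.1 0 0 0; 4.7 0 21.5 0 0 0; 5.6 0 26.9 0 0 0"

```text
clock: 24.53
ee_pos: [0.6175, 0.1494, 0.3222]
tool_rot: [0.0, 0.782, 0.624, 0.0]
force: [5.8, -2.3, -2.4]
gripper_width: 0.033
grip_force: 20.0
```

>>> jog_arm --increments "0.3 0 1.5 0 0 0; 0.5 0 3 0 0 0; 0.7 0 4.2 0 0 0; 0.8 0 5 0 0 0; 0.8 0 5 0 0 0"

```text
clock: 24.95
ee_pos: [0.6176, 0.1502, 0.3183]
tool_rot: [0.001, 0.782, 0.624, 0.0]
force: [4.4, -3.4, 2.4]
gripper_width: 0.0329
grip_force: 20.0
```

```bash
python3 m.py -.1385 -.14; python3 -c "
from cell import *
o=get_obs();print(o['ee_pos'],o['force'])"
```

```text
t 25.05 tilt -0.1386  s_meas [0.1478 0.1478 0.1478] ncc 0.92  est s 0.1450 v 0.0000  bal 0.0948 F [ 4.8 -3.3  3.3]
from -0.1385  0.1 0 0.4 0 0 0
pred s,v end [0.145 0.   ] max|v| 0.000
[0.61755853 0.15012411 0.31835892] [ 4.76032825 -3.28333324  3.29719499]
```

>>> jog_arm --increments "0 0 0 0 0 0; 0 0 0 0 0 0; 0 0 0 0 0 0; 0 0 0 0 0 0; 0 0 0 0 0 0" --claw 1

```text
clock: 25.52
ee_pos: [0.6164, 0.1509, 0.3181]
tool_rot: [-0.001, 0.781, 0.624, -0.001]
force: [0.2, -0.2, 0.6]
gripper_width: 0.0631
grip_force: 0.0
```

>>> jog_arm --increments "0 0 0 0 0 0; 0 0 0 0 0 0; 0 0 0 0 0 0; 0 0 0 0 0 0; 0 0 0 0 0 0"

```text
clock: 25.93
ee_pos: [0.6171, 0.1504, 0.3186]
tool_rot: [0.0, 0.782, 0.624, 0.0]
force: [0.6, -0.2, -0.5]
gripper_width: 0.0935
grip_force: 0.0
```

>>> jog_arm --increments "0 0 -15 0 0 0; 0 0 -45 0 0 0; 0 0 -75 0 0 0; 0 0 -110 0 0 0; 0 0 -140 0 0 0"

```text
clock: 26.35
ee_pos: [0.617, 0.1504, 0.4607]
tool_rot: [0.0, 0.782, 0.624, 0.0]
force: [0.3, -0.3, 0.6]
gripper_width: 0.0939
grip_force: 0.0
```

>>> jog_arm --increments "0 0 0 0 0 0; 0 0 0 0 0 0; 0 0 0 0 0 0; 0 0 0 0 0 0; 0 0 0 0 0 0"

```text
clock: 26.77
ee_pos: [0.6168, 0.1501, 0.4569]
tool_rot: [-0.001, 0.782, 0.624, -0.001]
force: [-0.1, 0.0, -0.2]
gripper_width: 0.0942
grip_force: 0.0
```

Run:
```python
from t import *
T=np.load("T.npy");d=get_image("scene");print(find(d,-.14,T));cv2.imwrite("pics/end.png",d["image"][:,:,::-1])
```

```text
(np.float64(0.14764996785274734), np.float32(0.9162693))
```

View pics/end.png

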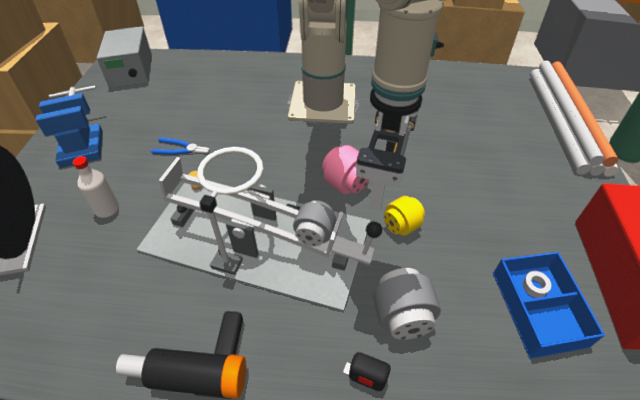

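The rotor is back at its starting place, about (315,222), and the knob is at its rest position (373,229). The hand is clear above it.

```bash
python3 -c "
from cell import *
print(sign_off())"
```

```text
the job is handed in; nothing more can be done
None
```

The job is handed in with no verdict returned; by my measurements the rotor stood about 5 mm from the ring centre for about 6 s, rolled back to the knob-end stop at about 0.08 m/s (top speed about 0.11 m/s), and the cradle was set on its rest and released at 26 s.

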